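# Zero the pull gauge's maximum pointer and load it to the green band

## Task

Push the pull gauge's red maximum pointer back to zero, then draw the gauge out by its black D-handle until it reads inside the green band (about 12 N of pull), hold it there for a good second, and ease the handle back until it is fully home without letting it snap back. The red pointer must be left standing in the green band; if you overshoot, zero it and pull again. Leave the pliers, the meter and the parts tray where they lie.

Things in the scene. Friction and masses are not known exactly. Their poses are not given: they have to be found in the camera images.
- rig: Pull gauge bolted to the bench: blue box 160 x 90 mm (x, y), top at 70 mm above the bench, on a dark plate 170 x 130 x 10 mm. Origin: centre of its underside, on the bench. The handle is pulled along the rig's own -x. On top lies a white scale plate with ticks every 10 mm (0 to 60 mm, reading grows to -x, zero at rig x = 0) and a green stripe.
- green_band (a point): Centre of the green stripe on the scale, 8 mm wide along the rig's x: readings 36 to 44 mm, which is about 11 to 13 N of pull at the handle.
- crossbar (a point): Middle of the outer crossbar of the black D-handle, 45 mm above the bench (at home 160 mm from the rig's origin along -x). The D-handle is a level rectangular loop of 12 mm round bar: inner opening 53 mm along x by 78 mm along y, open from above and below, with its inner end 9 mm from the housing's front when home. The crossbar is the side farthest from the housing.
- pull (a joint): Travel of the D-handle out of the housing (m), 0 = fully home, at most 0.09. A weak spring draws it home. It has free play of 4 to 24 mm, different each time and not visible, before it takes the measuring spring along.
- gauge (a joint): Live reading (m): stretch of the measuring spring, shown by a short orange pointer on the scale; 0 = unloaded, 0.036 to 0.044 = in the green band, stop at 0.06. It starts moving at about 3 N of pull and then takes about 0.2 N more per mm.
- max_hand (a joint): Reading of the red maximum pointer (m), 0 = zero, at most 0.06, same scale as the gauge. The gauge pushes it outward (about 0.5 mm behind its own reading) and it stays at the largest reading (light friction, 0.5 N) until it is pushed back. It starts at some old reading.
- red_tab (a point): Middle of the red pointer's upright tab, 6 x 22 x 16 mm (x, y, z), on the scale plate; the tab's top is 88 mm above the bench. Its zero is at rig x = 0; pushed in the rig's +x it goes back to zero.
- pliers: Pliers with blue handles, 160 mm long along x, lying flat; origin near the joint, on the bench. Bystander.
- meter: Yellow hand multimeter 170 x 85 x 36 mm, lying on its back; origin: centre of its underside. Bystander.
- parts_tray: Grey parts tray 80 x 110 x 30 mm; origin: centre of its underside. Bystander.

How it is judged (in metres and radians):
On the way, in this order (a step that is already met when the one before it is completed fails the run):
1. the red maximum pointer is back at zero (within 2.5 mm) (value of joint max_hand below 0.0025 m), for 0.1 s.
2. the gauge is held in the green band for 0.8 s, without having gone past it (value of joint gauge between 0.036 and 0.044 m and value of joint max_hand below 0.0445 m), for 0.8 s.
At the end, for the whole second after the job is handed in: The red maximum pointer stands in the green band (35 to 44.5 mm), the gauge has returned to zero (under 3 mm) and the handle is home (under 4 mm) (value of joint max_hand between 0.035 and 0.0445 m and value of joint gauge below 0.003 m and value of joint pull below 0.004 m); the robot touches nothing.
It fails at once if the handle snaps back (returns faster than 0.3 m/s) (velocity of joint pull below -0.3 m/s).
It fails at once if the pliers, meter or parts tray are moved by more than 20 mm (distance of any of pliers, meter, parts_tray from where it was at the start of the episode above 0.02 m).
It also fails if it takes over 50 s, if anything falls off the work surface, if the arm or the gripper's body presses on something with over 40 N, if the wrist force passes 120 N, or if a joint passes its speed limit or range.

## Robot

A 7-joint arm with a two-finger parallel gripper is mounted at the origin on the work surface. World frame = base frame: x ahead of the robot, y to its left, z up, the work surface at z = 0. Lengths are in mm, angles in rad, forces in N, time in s.
With the tool pointing down it reaches from about 400 to 850 mm from the base axis. Payload 4.5 kg.
Tool frame: the origin (TCP) lies at the very end of the fingers, on their centre line; the grasp point (between the pads) lies 19 mm behind it (env.hold_point_z is the distance from the TCP to the grasp point, in mm); z points along the fingers, y is the line along which they close (so a half turn about z gives the same grasp; the last joint's range is limited). The gripper opens to 88 mm and grips with 3 to 60 N. Pads are 18 mm wide; open, the fingers measure 123 mm over their backs; the gripper's body (75 mm by 187 mm) begins 45 mm behind the grasp point.
Start: joints at [-1.209, 0.689, -0.195, 1.565, 0.157, 0.902, -0.215], TCP at [201.207, 591.751, 238.743] pointing down, gripper open.
Joint ranges: [-3.01, 3.01], [-0.46, 2.08], [-1.47, 1.51], [0.13, 2.56], [-1, 4.14], [0.04, 2.09], [-2.66, 2.66]. Speed limits (rad/s): [2.57, 2.57, 3.14, 3.14, 3.14, 3.14, 3.14].

## Interface

Orientations are given as a 3x3 rotation matrix whose columns are the frame's x, y, z axes.
In Python, from workcell import env gives the robot as it stands. The module is installed in compiled form; this text tells all that it offers.
- The arm moves only by the tool carry_out, never from a script. Its argument "steps" is a list of rows, each an object with "translation": the shift along the world's x, y, z scaled (see below), a list of three; "dr": the turn, a rotation vector about the world's x, y, z scaled (see below), a list of three. A call has 1 to 12 rows; each row is the pose to reach, as a shift and turn from the pose commanded when the call began; what a row does not reach only later rows make up. The controller multiplies each number of a shift by 0.4 m and each number of a turn by 90 degrees. A row lasts 1/8 s, in which the tool goes at most 62.5 mm and 10.7 degrees, less where a joint would pass 70% of its speed; a pose out of reach is approached as far as the arm can. A call with a number of a shift or a turn outside -1 to 1 is refused whole. A call with a gripper value outside its range is refused whole. "gripper" is the opening, from -1 (shut) to 1 (fully open), set as the call begins (left out, the last holds). The fingers move at their own pace and stop on an object; "squeeze" is the grip in N (left out, the last holds). Time passes only in rows, so rows that repeat a pose let the fingers close. It gives the time, the measured TCP pose, the force, the opening and the grip force at its end, in the units of the state.
- env.state(): the state, without advancing time (a new reading comes with each control period).
- env.get_image(name): name is "scene" or "top"; returns a dict with "image" (480x640x3 uint8, red, green, blue), "fovy" (degrees; the focal length in pixels is half the picture's height over the tangent of half this angle, whatever the lens; pixels are square), "cx", "cy" (the principal point, pixels), "R" (3x3) and "t" (3): a world point X has camera coordinates R X + t. Camera axes: x right, y down, z forward; pixel columns grow to the right and rows downward; lengths in mm; the calibration is good to about 2 mm. A picture is of the moment at which its call begins. There is no depth.
- env.job_done(): hands the job in; it is judged then, once.
The state is a dict: "time": time; "q": joint angles; "qd": joint speeds; "joint_torque": joint torques, N m; "tcp_pos": TCP position; "orientation": TCP orientation; "force": force on the tool from outside, world axes, zero at the start; "torque": the same for the moment, N m; "width": opening from 0.0 (shut) to 1.0 (fully open); "gripper_force": force on a finger pad.
Only numpy, scipy, OpenCV 4.12 (cv2) and the standard library are available. Lean on these libraries where they do the work, as an engineer would, in place of code of your own. Each camera call takes 0.05 s, during which the arm holds its last target. There are 200 camera calls.

## Working session

There is one attempt and no reset: what is moved stays moved. The work goes in short steps, Python scripts to look and compute and a tool call to move; the robot and the scene stay as the last step left them, time stands still between calls to the robot, and variables do not carry over. Pictures are saved under pics/ and viewed, at most 10 in all, crops included, and the job is handed in when it is done.

Besides the shell and the picture viewer there is one more tool, called after "Request:" by a JSON object that holds its "op" and its "data". carry_out: Moves the arm, as the interface text tells. Shifts and turns lie within -1 to 1; 1 stands for 0.4 m of shift or 90 degrees of turn. Its arguments: {"type":"object","properties":{"steps":{"type":"array"},"gripper":{"type":"number"},"squeeze":{"type":"number"}},"required":["steps"]}

```bash
mkdir -p pics
cat > h.py <<'E'
import numpy as np, cv2
from workcell import env
def snap(n,f=None):
    d=env.get_image(n)
    if f: cv2.imwrite('pics/'+f,cv2.cvtColor(d['image'],cv2.COLOR_RGB2BGR))
    return d
def ray(d,u,v,z):
    f=240/np.tan(np.radians(d['fovy'])/2)
    R=np.array(d['R']);t=np.array(d['t'])
    c=-R.T@t; r=R.T@np.array([(u-d['cx'])/f,(v-d['cy'])/f,1])
    return c+r*(z-c[2])/r[2]
E
python3 - <<'E'
from h import *
for n in('top','scene'):
    d=snap(n,n+'0.png'); print(n,d['fovy'],-np.array(d['R']).T@d['t'])
print(env.state())
E
```

```text
top 55.83737218680362 [522.47870866 183.19350728 742.70494778]
scene 43.48965064619714 [1254.05336717  252.02172471  860.1303573 ]
{'time': 0.1, 'q': array([-1.20918852,  0.68989444, -0.19452715,  1.56619569,  0.15732302,
        0.90248582, -0.2150518 ]), 'qd': array([-0.00065302, -0.00148646, -0.00130185, -0.00192204, -0.00103076,
       -0.00128305, -0.00056156]), 'joint_torque': array([-3.56183715e-03, -5.28499210e+01, -1.27158388e+00, -1.53837579e+01,
       -5.25616540e-02,  2.07889774e-03,  5.21151480e-05]), 'tcp_pos': array([201.09760596, 591.19408212, 238.00576138]), 'orientation': array([[-9.46795137e-01,  3.21836629e-01, -3.90674038e-04],
       [ 3.21836841e-01,  9.46793891e-01, -1.54129647e-03],
       [-1.26157869e-04, -1.58502530e-03, -9.99998736e-01]]), 'force': array([-0.56835034,  0.38808186, -0.51848598]), 'torque': array([-0.00900279, -0.00294246, -0.031432  ]), 'gripper_force': 0.0, 'width': 1.0036051689829146}
```

View pics/top0.png

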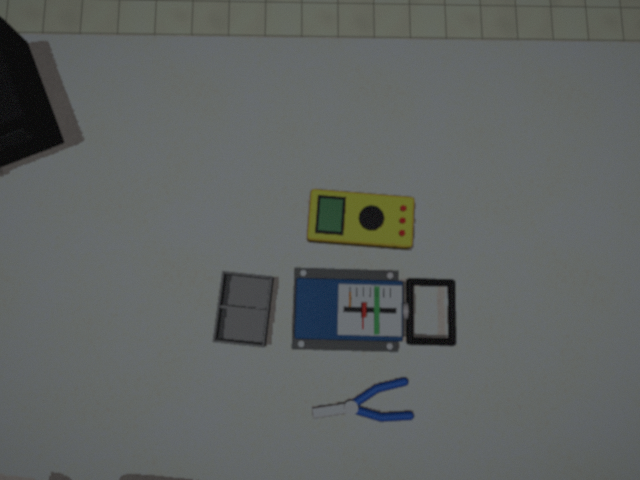

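View pics/scene0.png

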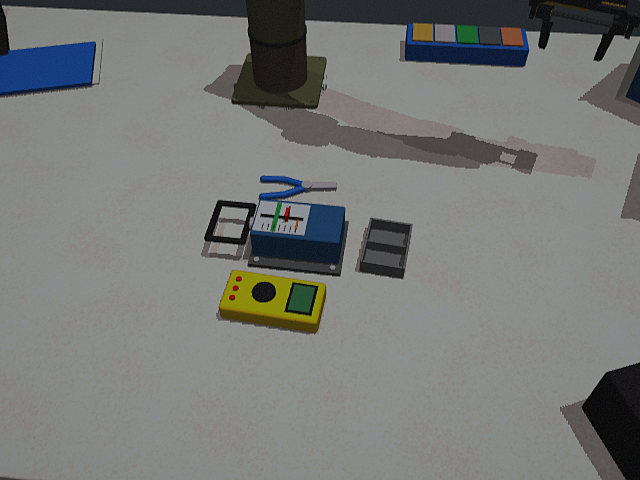

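The top view shows the rig at about (350,310). The handle points to image right at (432,312), the red tab is at (364,310) and the green stripe at (377,310). Meter, tray and pliers all lie clear of the handle. Next I measure positions.

```bash
cat >> h.py <<'E'
def mask(d,name):
    h=cv2.cvtColor(d['image'],cv2.COLOR_RGB2HSV).astype(int); H,S,V=h[...,0],h[...,1],h[...,2]
    m={'red':((H<6)|(H>174))&(S>150)&(V>60),'orange':(H>7)&(H<18)&(S>110)&(V>90),'green':(H>50)&(H<75)&(S>130)&(V>50),
       'blue':(H>100)&(H<118)&(S>130),'black':(V<45)}[name].astype(np.uint8)
    return m
def blob(d,name,box):
    m=mask(d,name); k=np.zeros_like(m); u0,v0,u1,v1=box; k[v0:v1,u0:u1]=m[v0:v1,u0:u1]
    v,u=np.nonzero(k); return np.c_[u,v]
E
python3 - <<'E'
from h import *
d=snap('top')
print('px',ray(d,0,0,0),ray(d,640,0,0),ray(d,0,480,0))
for n,box,z in(('red',(340,285,400,335),80),('green',(370,280,385,340),72),('orange',(340,285,400,335),72),('blue',(288,272,405,345),70),('black',(403,270,465,350),45)):
    p=blob(d,n,box).astype(np.float32)
    if len(p)<3: print(n,len(p)); continue
    W=np.array([ray(d,u,v,z)[:2] for u,v in p],np.float32)
    r=cv2.minAreaRect(W); print(n,len(p),W.mean(0),r)
im=d['image'][255:360,280:470]
cv2.imwrite('pics/c.png',cv2.cvtColor(cv2.resize(im,None,fx=4,fy=4,interpolation=2),cv2.COLOR_RGB2BGR))
E
```

```text
px [1057.45428259  720.09377633    0.        ] [1076.49000116 -426.60969616    0.        ] [263.26114663 646.82205702   0.        ]
red 49 [518.63464   98.873665] ((518.71044921875, 98.36662292480469), (5.827669143676758, 18.711023330688477), 89.09396362304688)
green 94 [514.6318   79.46688] ((518.0478515625, 79.641357421875), (5.890751361846924, 64.07459259033203), 85.91499328613281)
orange 0
blue 2854 [519.8658  157.36789] ((519.4127197265625, 120.38117980957031), (156.419677734375, 88.04862976074219), 88.28146362304688)
black 1283 [514.1409   -8.30281] ((515.6099853515625, -8.013301849365234), (75.33840942382812, 99.00184631347656), 88.73802947998047)
```

View pics/c.png

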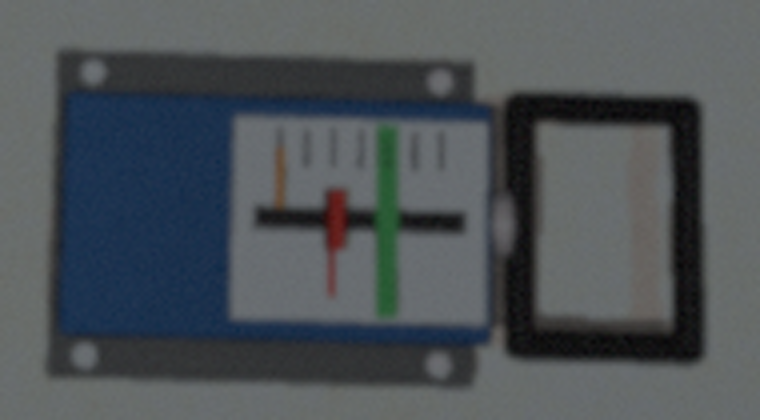

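Rig +x is about (0.03, 1.0) in world and its origin is about (519.4, 120.4). The crossbar is at about (514.6, -39.5), and the loop centre agrees to 1 mm. The crop shows the red pointer line at the third tick, so it reads about 20 mm, with the orange pointer at 0. I'll shut the gripper and approach the tab from its -y side.

Request:
{"op": "carry_out", "data": {"steps": [{"translation": [0.12,-0.09,0],"dr": [0,0,0.06]},{"translation": [0.24,-0.18,0],"dr": [0,0,0.12]},{"translation": [0.36,-0.27,0],"dr": [0,0,0.19]},{"translation": [0.47,-0.38,0],"dr": [0,0,0.19]},{"translation": [0.57,-0.49,0],"dr": [0,0,0.19]},{"translation": [0.66,-0.6,0],"dr": [0,0,0.19]},{"translation": [0.72,-0.72,0],"dr": [0,0,0.19]},{"translation": [0.76,-0.85,0],"dr": [0,0,0.19]},{"translation": [0.79,-0.97,0],"dr": [0,0,0.19]},{"translation": [0.79,-1,0],"dr": [0,0,0.19]}], "gripper": -1, "squeeze": 20}}

```text
time: 1.4
tcp_pos: [518.2, 187.0, 238.3]
orientation: [[-0.999, 0.036, -0.0], [0.036, 0.999, -0.003], [0.0, -0.003, -1.0]]
force: [0.3, 0.7, -0.0]
width: 0.007
gripper_force: 0.0
```

Request:
{"op": "carry_out", "data": {"steps": [{"translation": [0,-0.12,0],"dr": [0,0,0]},{"translation": [0,-0.24,-0.05],"dr": [0,0,0]},{"translation": [0,-0.31,-0.15],"dr": [0,0,0]},{"translation": [0,-0.31,-0.25],"dr": [0,0,0]},{"translation": [0,-0.31,-0.25],"dr": [0,0,0]}]}}

```text
time: 2.02
tcp_pos: [515.2, 68.4, 136.8]
orientation: [[-1.0, 0.028, -0.006], [0.028, 1.0, -0.0], [0.006, -0.0, -1.0]]
force: [-0.2, 0.5, 1.3]
width: 0.006
gripper_force: 0.0
```

Request:
{"op": "carry_out", "data": {"steps": [{"translation": [0,0,-0.05],"dr": [0,0,0]},{"translation": [0,0,-0.1],"dr": [0,0,0]},{"translation": [0,0,-0.145],"dr": [0,0,0]},{"translation": [0,0,-0.145],"dr": [0,0,0]},{"translation": [0,0,-0.145],"dr": [0,0,0]}]}}

```text
time: 2.65
tcp_pos: [518.1, 68.8, 82.1]
orientation: [[-1.0, 0.028, 0.002], [0.028, 1.0, 0.001], [-0.002, 0.001, -1.0]]
force: [-0.0, -0.3, -0.4]
width: 0.004
gripper_force: 0.0
```

Run:
```python
from h import *
d=snap('top','t1.png'); e=snap('scene'); s=env.state(); print(s['tcp_pos'],s['force'])
a=cv2.resize(d['image'][255:360,280:470],None,fx=3,fy=3); b=cv2.resize(e['image'][170:300,190:380],None,fx=3,fy=3)[:,:570]
cv2.imwrite('pics/c1.png',cv2.cvtColor(cv2.resize(np.vstack([a,b]),None,fx=.84,fy=.84),cv2.COLOR_RGB2BGR))
```

```text
[518.00722814  68.31243941  81.94545548] [-0.06931774  0.76011182  0.05654292]
```

View pics/c1.png

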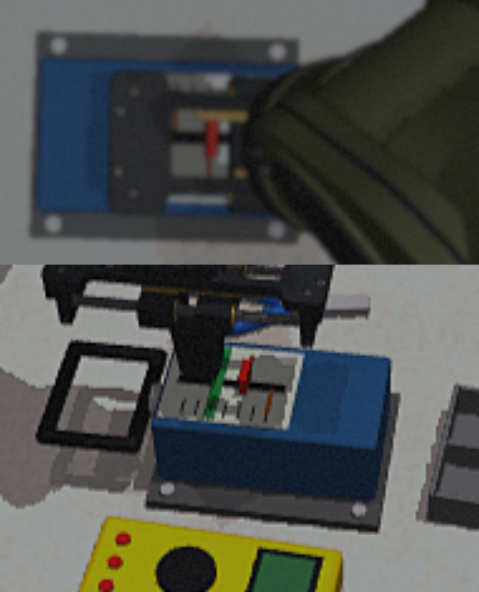

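The closed fingers are at the scale, clear of the tab on the green-band side and lined up with it; the red tab is at about (243,378) in the lower crop. Now I push it toward zero.

Request:
{"op": "carry_out", "data": {"steps": [{"translation": [0,0.01,-0.008],"dr": [0,0,0]},{"translation": [0,0.03,-0.008],"dr": [0,0,0]},{"translation": [0,0.05,-0.008],"dr": [0,0,0]},{"translation": [0,0.07,-0.008],"dr": [0,0,0]},{"translation": [0,0.07,-0.008],"dr": [0,0,0]},{"translation": [0,0.07,-0.008],"dr": [0,0,0]}]}}

```text
time: 3.5
tcp_pos: [517.0, 95.7, 77.5]
orientation: [[-1.0, 0.029, -0.0], [0.029, 1.0, -0.0], [0.0, -0.0, -1.0]]
force: [-0.4, -0.0, 0.3]
width: 0.007
gripper_force: 0.0
```

```bash
cat >> h.py <<'E'
O=np.array([519.4,120.4]); A=np.array([0.03,0.9995])
def read(name,z,cam='scene',box=(240,190,350,240),d=None):
    d=d or snap(cam); p=blob(d,name,box)
    if len(p)<3: return len(p),None
    W=np.array([ray(d,u,v,z)[:2] for u,v in p]); r=-(W-O)@A
    return len(p),np.round([r.mean(),r.min(),r.max()],1)
E
python3 - <<'E'
from h import *
s=env.state(); print(s['tcp_pos'],s['force'])
for c,b in(('scene',(240,190,350,240)),('top',(340,270,400,345))):
    d=snap(c)
    print(c,[(n,read(n,z,c,b,d)) for n,z in(('red',80),('orange',73),('green',72))])
E
```

```text
[517.0256689   95.68116802  77.48714197] [-0.36649746 -0.03743401  0.33224835]
scene [('red', (44, array([5.9, 2.1, 9.6]))), ('orange', (8, array([1.6, 0.4, 3.2]))), ('green', (55, array([42. , 38.3, 45.5])))]
top [('red', (0, None)), ('orange', (0, None)), ('green', (0, None))]
```

Request:
{"op": "carry_out", "data": {"steps": [{"translation": [0,0.005,0],"dr": [0,0,0]},{"translation": [0,0.01,0],"dr": [0,0,0]},{"translation": [0,0.01,0],"dr": [0,0,0]},{"translation": [0,0.01,0],"dr": [0,0,0]}]}}

```text
time: 4.1
tcp_pos: [517.2, 99.8, 77.5]
orientation: [[-1.0, 0.029, -0.0], [0.029, 1.0, 0.0], [0.0, 0.0, -1.0]]
force: [0.6, 0.2, 0.5]
width: 0.006
gripper_force: 0.0
```

Run:
```python
from h import *
s=env.state(); print(s['tcp_pos'],s['force'])
d=snap('scene')
print([(n,read(n,z,d=d)) for n,z in(('red',80),('orange',73),('green',72))])
```

```text
[517.19822565  99.82062397  77.53068392] [0.61639988 0.19383445 0.47346446]
[('red', (48, array([4.2, 0.3, 8.2]))), ('orange', (4, array([1.5, 0.4, 3.2]))), ('green', (72, array([42.2, 38.3, 45.6])))]
```

Request:
{"op": "carry_out", "data": {"steps": [{"translation": [0,0.004,0],"dr": [0,0,0]},{"translation": [0,0.007,0],"dr": [0,0,0]},{"translation": [0,0.007,0],"dr": [0,0,0]},{"translation": [0,0.007,0],"dr": [0,0,0]}]}}

```text
time: 4.65
tcp_pos: [517.2, 102.1, 77.5]
orientation: [[-1.0, 0.03, -0.0], [0.03, 1.0, -0.001], [0.0, -0.001, -1.0]]
force: [-0.1, -2.5, 1.0]
width: 0.008
gripper_force: 1.0
```

Run:
```python
from h import *
s=env.state(); print(s['tcp_pos'],s['force'])
d=snap('scene')
print([(n,read(n,z,d=d)) for n,z in(('red',80),('orange',73),('green',72))])
```

```text
[517.21675613 102.11637341  77.53964945] [-0.14931712 -2.49779949  1.03508959]
[('red', (43, array([ 2.1, -1.9,  5.5]))), ('orange', (0, None)), ('green', (79, array([42.2, 38.4, 45.5])))]
```

Request:
{"op": "carry_out", "data": {"steps": [{"translation": [0,0.004,0],"dr": [0,0,0]},{"translation": [0,0.004,0],"dr": [0,0,0]},{"translation": [0,0.004,0],"dr": [0,0,0]}]}}

```text
time: 5.08
tcp_pos: [517.2, 102.2, 77.5]
orientation: [[-1.0, 0.031, -0.001], [0.031, 1.0, -0.003], [0.0, -0.003, -1.0]]
force: [0.8, -6.5, 0.9]
width: 0.004
gripper_force: 2.6
```

Run:
```python
from h import *
s=env.state(); print(s['tcp_pos'],s['force'])
d=snap('scene')
print([(n,read(n,z,d=d)) for n,z in(('red',80),('orange',73),('green',72))])
```

```text
[517.1802281  102.24160401  77.52997321] [ 0.75357338 -6.52542705  0.87162265]
[('red', (45, array([ 2. , -1.9,  5.5]))), ('orange', (0, None)), ('green', (83, array([42.1, 38.3, 45.6])))]
```

The red pointer is at its zero stop: 6.5 N reaction and no more motion. The scene camera reads 2 mm high throughout, because green reads 42 where it should read 40. Now I back off and go to the crossbar.

Request:
{"op": "carry_out", "data": {"steps": [{"translation": [0,-0.03,0],"dr": [0,0,0]},{"translation": [0,-0.05,0.02],"dr": [0,0,0]},{"translation": [0,-0.08,0.12],"dr": [0,0,0]},{"translation": [0,-0.16,0.2],"dr": [0,0,0]},{"translation": [0,-0.26,0.2],"dr": [0,0,0]},{"translation": [-0.006,-0.36,0.2],"dr": [0,0,0]},{"translation": [-0.006,-0.36,0.2],"dr": [0,0,0]},{"translation": [-0.006,-0.36,0.1],"dr": [0,0,0]},{"translation": [-0.006,-0.36,0.06],"dr": [0,0,0]},{"translation": [-0.006,-0.36,0.06],"dr": [0,0,0]},{"translation": [-0.006,-0.36,0.06],"dr": [0,0,0]}], "gripper": -0.09}}

```text
time: 6.5
tcp_pos: [515.4, -39.0, 102.3]
orientation: [[-1.0, 0.028, 0.001], [0.028, 1.0, 0.001], [-0.001, 0.001, -1.0]]
force: [0.4, -1.0, 0.1]
width: 0.458
gripper_force: 0.0
```

Run:
```python
from h import *
s=env.state(); print(s['tcp_pos'],s['width'])
d=snap('top'); e=snap('scene')
print([(n,read(n,z,d=e)) for n,z in(('red',80),('orange',73),('green',72))])
print([(n,read(n,z,'top',(330,270,400,345),d)) for n,z in(('red',80),('orange',73),('green',72))])
a=cv2.resize(d['image'][255:360,280:470],None,fx=3,fy=3); b=cv2.resize(e['image'][170:300,190:380],None,fx=3,fy=3)[:,:570]
cv2.imwrite('pics/c2.png',cv2.cvtColor(cv2.resize(np.vstack([a,b]),None,fx=.84,fy=.84),cv2.COLOR_RGB2BGR))
```

```text
[515.37097451 -39.03773654 102.29675931] 0.4579730963927195
[('red', (46, array([ 2.1, -1.9,  6. ]))), ('orange', (13, array([1.9, 0.6, 3.3]))), ('green', (113, array([41.8, 38.1, 45.6])))]
[('red', (47, array([ 1.7, -1.3,  4.6]))), ('orange', (1, None)), ('green', (96, array([41.2, 37.8, 45.2])))]
```

View pics/c2.png

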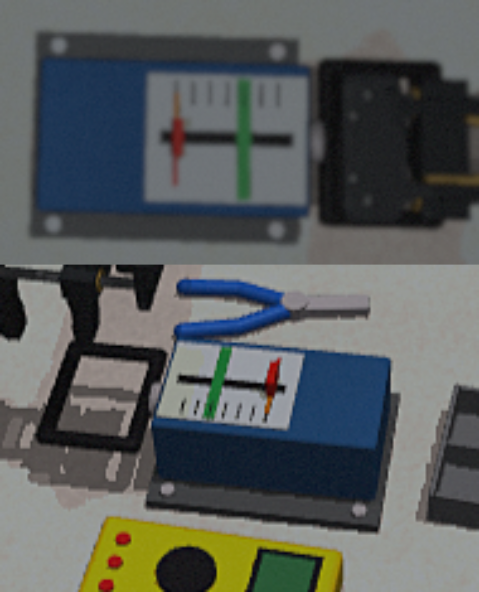

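Red is at zero, lined up with the orange pointer at about (177,135), and the scale is unobstructed in both views. Next I descend over the crossbar and grasp it.

Request:
{"op": "carry_out", "data": {"steps": [{"translation": [0,0,-0.06],"dr": [0,0,0]},{"translation": [0,0,-0.12],"dr": [0,0,0]},{"translation": [0,0,-0.19],"dr": [0,0,0]},{"translation": [0,0,-0.19],"dr": [0,0,0]},{"translation": [0,0,-0.19],"dr": [0,0,0]}]}}

```text
time: 7.22
tcp_pos: [515.4, -39.8, 26.6]
orientation: [[-1.0, 0.029, 0.001], [0.029, 1.0, 0.0], [-0.001, 0.0, -1.0]]
force: [-0.0, -1.2, -0.3]
width: 0.455
gripper_force: 0.0
```

Request:
{"op": "carry_out", "data": {"steps": [{"translation": [0,0,0],"dr": [0,0,0]},{"translation": [0,0,0],"dr": [0,0,0]},{"translation": [0,0,0],"dr": [0,0,0]},{"translation": [0,0,0],"dr": [0,0,0]},{"translation": [0,0,0],"dr": [0,0,0]},{"translation": [0,0,0],"dr": [0,0,0]}], "gripper": -1, "squeeze": 35}}

```text
time: 7.98
tcp_pos: [515.0, -40.5, 25.9]
orientation: [[-1.0, 0.03, 0.001], [0.03, 1.0, -0.001], [-0.001, -0.001, -1.0]]
force: [-0.4, -2.7, 6.9]
width: 0.116
gripper_force: 33.8
```

Request:
{"op": "carry_out", "data": {"steps": [{"translation": [0,-0.01,0],"dr": [0,0,0]},{"translation": [-0.001,-0.025,0],"dr": [0,0,0]},{"translation": [-0.001,-0.04,0],"dr": [0,0,0]},{"translation": [-0.002,-0.055,0],"dr": [0,0,0]},{"translation": [-0.002,-0.07,0],"dr": [0,0,0]},{"translation": [-0.002,-0.07,0],"dr": [0,0,0]},{"translation": [-0.002,-0.07,0],"dr": [0,0,0]}]}}

```text
time: 8.85
tcp_pos: [514.3, -65.7, 25.9]
orientation: [[-1.0, 0.028, 0.001], [0.028, 1.0, 0.003], [-0.001, 0.003, -1.0]]
force: [-0.5, 3.3, 6.0]
width: 0.117
gripper_force: 33.8
```

```bash
cat > r.py <<'E'
from h import *
s=env.state(); print(s['time'],s['tcp_pos'],s['force'],s['width'])
d=snap('top'); e=snap('scene')
print([(n,read(n,z,d=e)) for n,z in(('red',80),('orange',73),('green',72))])
print([(n,read(n,z,'top',(330,270,400,345),d)) for n,z in(('red',80),('orange',73),('green',72))])
E
python3 r.py
```

```text
8.85 [514.30107071 -65.74744924  25.9055224 ] [-0.53006137  3.26186571  5.97963606] 0.11701478215729447
[('red', (43, array([6. , 2.2, 9.6]))), ('orange', (14, array([5.3, 3.7, 6.8]))), ('green', (113, array([41.8, 38.1, 45.6])))]
[('red', (45, array([5.8, 3.1, 9. ]))), ('orange', (9, array([4.8, 3.4, 5.1]))), ('green', (97, array([41.1, 37.8, 45.2])))]
```

Request:
{"op": "carry_out", "data": {"steps": [{"translation": [0,-0.015,0],"dr": [0,0,0]},{"translation": [-0.001,-0.03,0],"dr": [0,0,0]},{"translation": [-0.001,-0.045,0],"dr": [0,0,0]},{"translation": [-0.002,-0.06,0],"dr": [0,0,0]},{"translation": [-0.002,-0.07,0],"dr": [0,0,0]},{"translation": [-0.002,-0.07,0],"dr": [0,0,0]},{"translation": [-0.002,-0.07,0],"dr": [0,0,0]}]}}

```text
time: 9.82
tcp_pos: [513.6, -90.5, 25.9]
orientation: [[-1.0, 0.025, 0.001], [0.025, 1.0, 0.007], [-0.001, 0.007, -1.0]]
force: [-1.9, 9.3, 6.4]
width: 0.118
gripper_force: 33.7
```

```bash
python3 r.py
```

```text
9.825 [513.61343707 -90.52405177  25.90385494] [-1.86472186  9.33540958  6.43867004] 0.11815132027217927
[('red', (51, array([30.3, 26. , 34.1]))), ('orange', (9, array([29.8, 28.4, 31.1]))), ('green', (114, array([41.8, 38. , 45.6])))]
[('red', (50, array([29.5, 26.4, 32.3]))), ('orange', (5, array([30.1, 30. , 30.1]))), ('green', (104, array([41. , 37.8, 43.7])))]
```

Request:
{"op": "carry_out", "data": {"steps": [{"translation": [0,-0.01,0],"dr": [0,0,0]},{"translation": [-0.001,-0.02,0],"dr": [0,0,0]},{"translation": [-0.001,-0.03,0],"dr": [0,0,0]},{"translation": [-0.001,-0.03,0],"dr": [0,0,0]},{"translation": [-0.001,-0.03,0],"dr": [0,0,0]}]}}

```text
time: 10.55
tcp_pos: [513.3, -101.1, 25.9]
orientation: [[-1.0, 0.023, 0.002], [0.023, 1.0, 0.008], [-0.001, 0.008, -1.0]]
force: [-1.7, 11.6, 8.0]
width: 0.119
gripper_force: 33.7
```

```bash
python3 r.py
```

```text
10.55 [ 513.31713258 -101.11427568   25.8770478 ] [-1.74008957 11.55511523  7.96710489] 0.11892402136590512
[('red', (50, array([40.9, 36.6, 44.9]))), ('orange', (9, array([40.7, 39.6, 41.7]))), ('green', (39, array([41.9, 37.9, 45.5])))]
[('red', (53, array([40.5, 38. , 43.9]))), ('orange', (0, None)), ('green', (7, array([40.8, 39.6, 42.5])))]
```

The gauge reads about 39 mm, which is in the band. I'll hold there.

Request:
{"op": "carry_out", "data": {"steps": [{"translation": [0,0,0],"dr": [0,0,0]},{"translation": [0,0,0],"dr": [0,0,0]},{"translation": [0,0,0],"dr": [0,0,0]},{"translation": [0,0,0],"dr": [0,0,0]},{"translation": [0,0,0],"dr": [0,0,0]},{"translation": [0,0,0],"dr": [0,0,0]},{"translation": [0,0,0],"dr": [0,0,0]},{"translation": [0,0,0],"dr": [0,0,0]},{"translation": [0,0,0],"dr": [0,0,0]},{"translation": [0,0,0],"dr": [0,0,0]},{"translation": [0,0,0],"dr": [0,0,0]},{"translation": [0,0,0],"dr": [0,0,0]}]}}

```text
time: 12.15
tcp_pos: [513.3, -101.1, 25.9]
orientation: [[-1.0, 0.023, 0.002], [0.023, 1.0, 0.008], [-0.001, 0.008, -1.0]]
force: [-2.5, 11.1, 8.2]
width: 0.119
gripper_force: 33.7
```

```bash
python3 r.py
```

```text
12.15 [ 513.31255776 -101.11321783   25.87172578] [-2.50436263 11.08134022  8.16624475] 0.11931544395847585
[('red', (51, array([40.9, 36.6, 44.9]))), ('orange', (10, array([40.6, 39.5, 41.7]))), ('green', (39, array([41.9, 37.9, 45.5])))]
[('red', (55, array([40.5, 38. , 43.9]))), ('orange', (1, None)), ('green', (7, array([41.2, 40.5, 42.6])))]
```

The reading stayed in the band through the hold. Now I ease the handle home.

Request:
{"op": "carry_out", "data": {"steps": [{"translation": [0,0.012,0],"dr": [0,0,0]},{"translation": [0.001,0.03,0],"dr": [0,0,0]},{"translation": [0.001,0.048,0],"dr": [0,0,0]},{"translation": [0.002,0.066,0],"dr": [0,0,0]},{"translation": [0.002,0.084,0],"dr": [0,0,0]},{"translation": [0.003,0.102,0],"dr": [0,0,0]},{"translation": [0.003,0.12,0],"dr": [0,0,0]},{"translation": [0.004,0.138,0],"dr": [0,0,0]},{"translation": [0.005,0.152,0],"dr": [0,0,0]},{"translation": [0.005,0.162,0],"dr": [0,0,0]},{"translation": [0.005,0.17,0],"dr": [0,0,0]},{"translation": [0.005,0.17,0],"dr": [0,0,0]}]}}

```text
time: 13.75
tcp_pos: [515.0, -40.5, 25.9]
orientation: [[-1.0, 0.03, 0.0], [0.03, 1.0, -0.001], [-0.001, -0.001, -1.0]]
force: [0.2, -2.6, 5.1]
width: 0.115
gripper_force: 33.8
```

Request:
{"op": "carry_out", "data": {"steps": [{"translation": [0,0,0],"dr": [0,0,0]},{"translation": [0,0,0],"dr": [0,0,0]}]}}

```text
time: 14.0
tcp_pos: [515.0, -40.5, 25.9]
orientation: [[-1.0, 0.03, 0.001], [0.03, 1.0, -0.001], [-0.001, -0.001, -1.0]]
force: [0.0, -1.4, 6.8]
width: 0.117
gripper_force: 33.8
```

```bash
python3 r.py
```

```text
14.0 [515.03135501 -40.51420174  25.91419632] [ 0.01980299 -1.36124606  6.78859111] 0.11706011633327515
[('red', (50, array([40.9, 36.6, 44.9]))), ('orange', (18, array([2. , 0.4, 3.6]))), ('green', (51, array([41.8, 38.3, 45.5])))]
[('red', (53, array([40.6, 38. , 43.9]))), ('orange', (2, None)), ('green', (24, array([41.1, 39.6, 42.1])))]
```

Request:
{"op": "carry_out", "data": {"steps": [{"translation": [0,0.004,0],"dr": [0,0,0]},{"translation": [0,0.006,0],"dr": [0,0,0]},{"translation": [0,0.006,0],"dr": [0,0,0]}]}}

```text
time: 14.48
tcp_pos: [515.0, -40.4, 25.9]
orientation: [[-0.999, 0.032, 0.0], [0.032, 0.999, -0.004], [-0.0, -0.004, -1.0]]
force: [0.8, -6.2, 4.8]
width: 0.118
gripper_force: 33.9
```

Request:
{"op": "carry_out", "data": {"steps": [{"translation": [0,0,0],"dr": [0,0,0]},{"translation": [0,0,0],"dr": [0,0,0]},{"translation": [0,0,0],"dr": [0,0,0]},{"translation": [0,0,0],"dr": [0,0,0]},{"translation": [0,0,0.03],"dr": [0,0,0]},{"translation": [0,0,0.1],"dr": [0,0,0]},{"translation": [0,0,0.2],"dr": [0,0,0]},{"translation": [0,0,0.32],"dr": [0,0,0]},{"translation": [0,-0.1,0.4],"dr": [0,0,0]},{"translation": [0,-0.2,0.4],"dr": [0,0,0]},{"translation": [0,-0.2,0.4],"dr": [0,0,0]}], "gripper": -0.09}}

```text
time: 15.85
tcp_pos: [514.1, -121.9, 186.5]
orientation: [[-0.999, 0.036, 0.0], [0.036, 0.999, -0.003], [-0.001, -0.003, -1.0]]
force: [-0.4, 0.2, -0.7]
width: 0.454
gripper_force: 0.0
```

```bash
python3 r.py
python3 - <<'E'
from h import *
d=snap('top'); e=snap('scene')
a=cv2.resize(d['image'][255:360,280:470],None,fx=3,fy=3); b=cv2.resize(e['image'][170:300,190:380],None,fx=3,fy=3)[:,:570]
cv2.imwrite('pics/c3.png',cv2.cvtColor(cv2.resize(np.vstack([a,b]),None,fx=.84,fy=.84),cv2.COLOR_RGB2BGR))
p=blob(d,'black',(403,270,465,350)).astype(np.float32)
print(cv2.minAreaRect(np.array([ray(d,u,v,45)[:2] for u,v in p],np.float32)))
E
```

```text
15.85 [ 514.13774369 -121.86220837  186.47617784] [-0.42014854  0.23918123 -0.65172044] 0.453894964480927
[('red', (50, array([40.9, 36.6, 44.9]))), ('orange', (18, array([2. , 0.4, 3.6]))), ('green', (50, array([41.8, 38.3, 45.5])))]
[('red', (54, array([40.6, 38. , 43.9]))), ('orange', (0, None)), ('green', (24, array([41.2, 39. , 42.6])))]
((515.5650634765625, -8.2435302734375), (75.25067138671875, 98.67984008789062), 88.32424926757812)
```

View pics/c3.png

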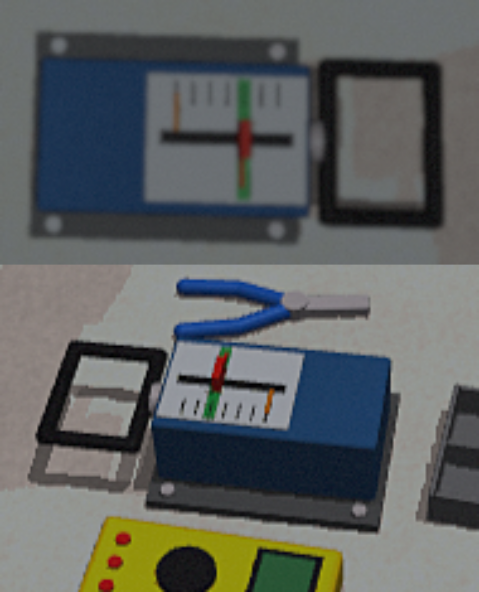

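The red tab stands on the green stripe at about (244,138), the orange pointer is at zero at about (177,110), and the handle is home to within 0.3 mm of where it started. The robot is clear of everything, so I'm handing in.

```bash
python3 -c "
from workcell import env
print(env.job_done())"
```

```text
the job is handed in; nothing more can be done
None
```

I handed the job in after about 16 s of robot time: red pointer zeroed, gauge held at about 39 mm in the green band for about 1.5 s, handle eased home, red left in the band at about 39 mm, and the bystanders not touched; the hand-in returned no verdict.

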